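Hang the brush rack on the two hooks in the tool chest's lid

ROBOT

A 6-joint arm with a two-finger parallel gripper is mounted at the origin on the work surface; the furniture and walls round the work are solid. World frame = base frame: x ahead of the robot, y to its left, z up, the work surface at z = 0. Lengths are in mm, angles in rad, forces in N, time in s.
With the tool pointing down it reaches from about 350 to 775 mm from the base axis. Payload 7.3 kg.
Tool frame: the origin (TCP) lies on the centre line of the jaws, within the pads' length; the fingertips stand 22 mm ahead of it and the grasp point (between the pads) lies 3 mm ahead of it; z points along the fingers, y is the direction in which the jaws open and shut (so a half turn about z gives the same grasp; the last joint's range is limited). The gripper opens to 92 mm and grips with 3 to 60 N. Pads are 19 mm wide; open, the fingers measure 130 mm over their backs; the gripper's body (75 mm by 190 mm) begins 47 mm behind the grasp point.
Start: joints at [1.056, 0.342, 1.524, -0, 1.275, -0.146], TCP at [189.246, 489.723, 248.741] pointing down, gripper open.
Joint ranges: [-2.53, 2.53], [-0.77, 2.02], [0.04, 2.7], [-1, 4.14], [0.28, 2.66], [-3.11, 3.11]. Speed limits (rad/s): [2.57, 2.57, 3.14, 3.14, 3.14, 3.14].

INTERFACE

Orientations are given as [roll, pitch, yaw] about the fixed x, y, z axes, in that order (R = Rz(yaw) Ry(pitch) Rx(roll)).
In Python, from plant import get_obs, capture, close_job gives the robot as it stands.
- The arm moves only by the tool carry_out, never from a script. Its arguments are lists of equal length, an entry for each row: "xyz": the shift along the tool's x, y, z scaled (see below), a list of three; "dr": the turn, a rotation vector about the tool's x, y, z scaled (see below), a list of three. A call has 1 to 8 rows; each row shifts and turns the commanded pose from where the row before left it, along the tool's axes as they then stand; what a row does not reach is not made up. The controller multiplies each number of a shift by 0.06 m and each number of a turn by 8 degrees. A row lasts 1/8 s, in which the tool goes at most 62.5 mm and 10.7 degrees, less where a joint would pass 70% of its speed; a pose out of reach is approached as far as the arm can. A call with a number of a shift or a turn outside -1 to 1 is refused whole. A call with a gripper value outside its range is refused whole. "gripper" is the gripper's target within -1 to 1 (fully open at 1, half-way at 0, shut at -1), set as the call begins (left out, the last holds). The fingers move at their own pace and stop on an object; the grip force is fixed at half the most. Time passes only in rows, so rows that do not move let the fingers close. It gives the time, the measured TCP pose, the force and the opening at its end, in the units of the state.
- get_obs(): the state, without advancing time (a new reading comes with each control period).
- capture(name): name is "scene" or "top"; returns a dict with "image" (420x560x3 uint8, blue, green, red), "fx", "fy", "cx", "cy" (pixels), "pose" (4x4, takes a point from camera to world coordinates). Camera axes: x right, y up, looking along -z (the intrinsics and any distortion apply to the point x, -y, -z); pixel columns grow to the right and rows downward; lengths in mm; the calibration is good to about 2 mm. A picture is of the moment at which its call begins. There is no depth.
- close_job(): hands the job in, once; it reports no verdict.
The state is a dict: "time": time; "joint_positions": joint angles; "dq": joint speeds; "tau": joint torques, N m; "tool_pos": TCP position; "tcp_rot": TCP orientation; "contact_force": force on the tool from outside, world axes, zero at the start; "moment": the same for the moment, N m; "grip_width": finger opening in mm.
Only numpy, scipy, OpenCV 4.12 (cv2) and the standard library are available. Lean on these libraries where they do the work, as an engineer would, in place of code of your own. Each camera call takes 0.05 s, during which the arm holds its last target.

TASK

Open the wooden tool chest: lift its lid until the struts take over and hold it fully open on their own. Then take the brush rack out of its drip stand and hang it, tools facing outwards, by its top rail on the two hooks inside the lid, seeing that the rail rests in both hooks before you let go. Leave the things standing around where they are.

Things in the scene. Friction and masses are not known exactly. Their poses are not given: they have to be found in the camera images.
- chest: Tool chest of light wood, steel corners, fixed right of the hot plate: 170 (x) x 240 (y) x 95 mm tall, walls 9 mm. Origin: centre of its underside; -x is its front (robot side), +y its left end, z up. Lid hinge line: rear upper edge (x = +85, z = 95 mm). Lid 11 mm thick, upper face 107 mm above the bench when shut. Tins inside reach 55 mm above the bench. Spring struts outside both ends.
- lid (a joint): Lid angle in rad: 0 shut, grows as the front edge rises, 1.75 at the stop (fully open, leaning 10 degrees back past upright). Let go below about 0.4 rad it falls shut; beyond 0.6 rad the two spring struts carry it on to the stop in about 3 s and hold it there. Lifting by the handle takes about 2 N, up to 15 N more if the bar is pinched hard while it turns.
- lid_handle (a point): Middle of the lid's handle: dark round steel bar, 10 mm diameter, 80 mm long along the chest's y, on two legs, centre line 32 mm above the lid's upper face (140 mm above the bench when shut). 145 mm in front of the hinge line and 45 mm above it when shut: it moves on a 152 mm arc about that line. The bar can turn between fingers that stay upright. Axes turn with the lid.
- hook_left_seat (a point): Middle of the cup of the left one (chest +y) of two steel J-hooks, 7 mm round bar, on the lid's inner face, 70 mm left of the lid's middle: here the rail's underside rests. Hidden while the lid is shut. Lid fully open: 240 mm above the bench, chest x = +74, y = +70 mm, with 33 mm clear between a seated rail and the lid, whose upper edge is 264 mm up. The flat cup bottom, 16 mm long, lies along chest x.
- hook_right_seat (a point): The same point of the right hook (chest y = -70 mm). With the lid fully open either hook points to the chest's front: from the lid 24 mm level out, 8 mm down into the cup, then up to its tip, which rises 15 mm above the seat point and ends 17.5 mm in front of it (chest -x). The cup leaves a 12 mm thick rail a few mm of play. The points' axes are the lid's and turn with it.
- stand: Drip stand, fixed behind the hot plate: wooden base board 62 (x) x 226 (y) x 10 mm with a slotted cheek at either end, 42 mm tall over all. The rack stands upright in the two slots (17 mm wide, 32 mm deep), its frame 10 mm above the bench; lift it straight up at least 32 mm. Origin: centre of its underside; axes as the rack's.
- rack_rail (a point): Centre of the top rail of the loose brush rack, an upright open frame of dark wood 200 mm wide (y), 115 mm tall, 12 mm thick (x). Rail 12 mm thick, 16 mm tall, bare over 46 mm at its middle; this point is 8 mm below the rack's top. The opening below the rail reaches y = +-86 mm. Axes: x through the thickness, away from the robot; y along the rail, left; z up.
- rack: The brush rack itself, 0.26 kg (varies by a third). Origin: centre of the frame's underside, 107 mm below the rail's centre; axes as rack_rail. Bottom rail 12 mm tall, stiles 14 mm wide at both ends. Four tools (brushes, palette knife) are fixed upright on its front (-x) at y = +-28 and +-46 mm, standing 10 mm off it, no higher or lower than the frame.
- plum: Bystander: open tin of set wax, 58 mm across, 50 mm tall, between the stand and the chest. Origin: centre of its underside. Leave it alone.
- oxide: Bystander: open tin of set wax, 59 mm across, 45 mm tall, beyond the stand's left end. Origin: centre of its underside. Leave it alone.
- dark_tin: Bystander: wide open tin of set wax, 89 mm across, 75 mm tall, on the hot plate's right ring (73 mm above the bench). Origin: centre of its underside. Leave it alone.
- small_tin: Bystander: small open tin of set wax, 53 mm across, 50 mm tall, on the hot plate's left ring (73 mm above the bench). Origin: centre of its underside. Leave it alone.
- brush_tin: Bystander: open tin with a brush standing in it, 142 mm tall, on the hot plate's left ring (73 mm above the bench). Origin: centre of its underside. Leave it alone.

How it is judged:
By the outcome, as a careful person would: the job done as asked, in the order asked, and still so for the second after the job is handed in, with the robot touching nothing.
It also fails if it takes over 56 s, if anything falls off the work surface, if the arm or the gripper's body presses on something with over 40 N, if the wrist force passes 120 N, or if a joint passes its speed limit or range.

## Working session

There is one attempt and no reset: what is moved stays moved. The work goes in short steps, Python scripts to look and compute and a tool call to move; the robot and the scene stay as the last step left them, time stands still between calls to the robot, and variables do not carry over. Pictures are saved under pics/ and viewed, and the job is handed in when it is done.

Besides the shell and the picture viewer there is one more tool, called after "Emit:" by a JSON object that holds its "fn" and its "kwargs", one argument or row to a line. carry_out: Moves the arm, as the interface text tells. Shifts and turns lie within -1 to 1; 1 stands for 0.06 m of shift or 8 degrees of turn. Its arguments: {"type":"object","properties":{"xyz":{"type":"array"},"dr":{"type":"array"},"gripper":{"type":"number"}},"required":["xyz","dr"]}

```bash
ls; mkdir -p pics; python3 - <<'E'
from plant import get_obs,capture
import cv2,numpy as np
o=get_obs();print(o)
for n in("scene","top"):
    c=capture(n);cv2.imwrite(f"pics/{n}0.png",c["image"]);print(n,[c[k] for k in("fx","fy","cx","cy")],c.keys());print(np.round(c["pose"],4))
    import pickle;pickle.dump(c,open(f"pics/{n}0.pkl","wb"))
E
```

```text
pics
{'time': 0.0, 'joint_positions': array([ 1.05597584e+00,  3.42711643e-01,  1.52503102e+00, -1.82751449e-06,
        1.27536117e+00, -1.46000235e-01]), 'dq': array([ 1.14974945e-03, -2.30777208e-03, -2.86606308e-05, -8.81557778e-04,
        6.58904484e-04, -5.49610273e-04]), 'tau': array([-1.77945174e-03, -4.31232190e+01, -2.44211984e+01,  7.16698333e-02,
        5.59657509e-02, -1.19008469e-04]), 'tool_pos': array([189.0664425 , 489.37817176, 248.04578864]), 'tcp_rot': array([-3.14009730e+00, -2.18120373e-04,  2.77277277e+00]), 'contact_force': array([-0.34598326,  0.04542809, -0.48765205]), 'moment': array([ 0.02032221, -0.05668536, -0.0485996 ]), 'grip_width': 91.76097170398947}
scene [402.36032247281713, 402.36032247281713, 278.6373583075898, 207.80757363337767] dict_keys(['image', 'fx', 'fy', 'cx', 'cy', 'pose'])
[[ 8.8260000e-01  2.3410000e-01 -4.0780000e-01 -5.2914800e+01]
 [-4.7000000e-01  4.1300000e-01 -7.8010000e-01 -1.0064709e+03]
 [-1.4200000e-02  8.8010000e-01  4.7450000e-01  7.0276910e+02]
 [ 0.0000000e+00  0.0000000e+00  0.0000000e+00  1.0000000e+00]]
top [402.99326260731044, 402.99326260731044, 277.8978702591334, 215.14056700424578] dict_keys(['image', 'fx', 'fy', 'cx', 'cy', 'pose'])
[[ 4.4000000e-03  9.9680000e-01 -8.0000000e-02  3.6767670e+02]
 [-9.9990000e-01  5.2000000e-03  9.8000000e-03 -6.4089400e+01]
 [ 1.0200000e-02  8.0000000e-02  9.9670000e-01  1.0337897e+03]
 [ 0.0000000e+00  0.0000000e+00  0.0000000e+00  1.0000000e+00]]
```

View pics/scene0.png

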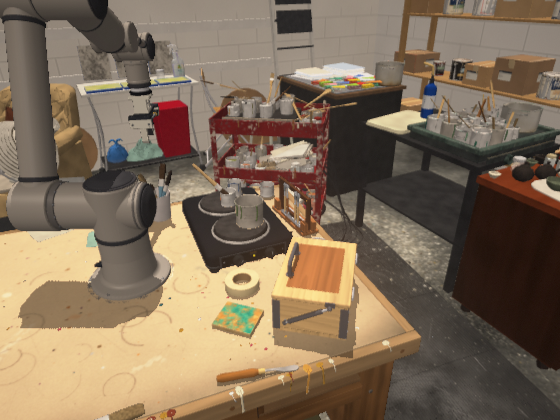

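View pics/top0.png

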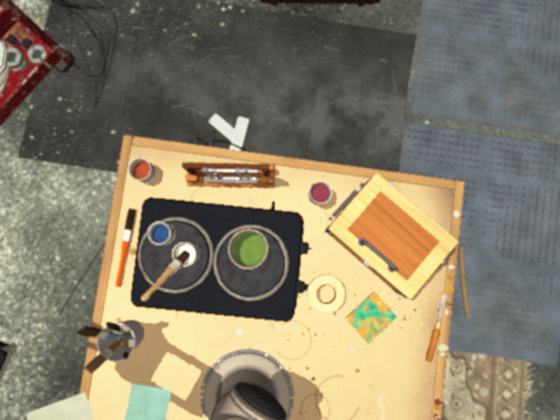

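```bash
cat > h.py <<'E'
import pickle,cv2,numpy as np
from scipy.spatial.transform import Rotation as Ro
def load(n): return pickle.load(open(f"pics/{n}.pkl","rb"))
def snap(n,tag):
    from plant import capture
    c=capture(n);pickle.dump(c,open(f"pics/{n}{tag}.pkl","wb"));cv2.imwrite(f"pics/{n}{tag}.png",c["image"]);return c
def crop(c,name,u0,v0,w,h,s):
    im=cv2.resize(c["image"][v0:v0+h,u0:u0+w],None,fx=s,fy=s,interpolation=cv2.INTER_CUBIC)
    for k in range(0,w,10):
        cv2.line(im,(k*s,0),(k*s,8 if k%50 else 16),(255,0,255),1)
        if k%20==0: cv2.putText(im,str(u0+k),(k*s,26),0,.35,(255,0,255),1)
    for k in range(0,h,10):
        cv2.line(im,(0,k*s),(8,k*s),(255,0,255),1)
        if k%20==0: cv2.putText(im,str(v0+k),(10,k*s+4),0,.35,(255,0,255),1)
    cv2.imwrite(f"pics/{name}.png",im)
def pix(c,P):
    P=np.atleast_2d(P);T=np.linalg.inv(c["pose"]);q=P@T[:3,:3].T+T[:3,3]
    return np.c_[c["cx"]+c["fx"]*q[:,0]/-q[:,2],c["cy"]-c["fy"]*q[:,1]/-q[:,2]]
def atz(c,uv,z):
    uv=np.atleast_2d(uv).astype(float);d=np.c_[(uv[:,0]-c["cx"])/c["fx"],-(uv[:,1]-c["cy"])/c["fy"],-np.ones(len(uv))]@c["pose"][:3,:3].T
    o=c["pose"][:3,3];return o+d*((z-o[2])/d[:,2])[:,None]
E
python3 - <<'E'
from h import *
t=load("top0");s=load("scene0")
crop(t,"c1",320,170,145,135,5);crop(t,"c2",125,150,160,50,5);crop(s,"c3",265,230,100,120,5);crop(s,"c4",265,170,60,70,8)
E
```

```text
(no output)
```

View pics/c1.png

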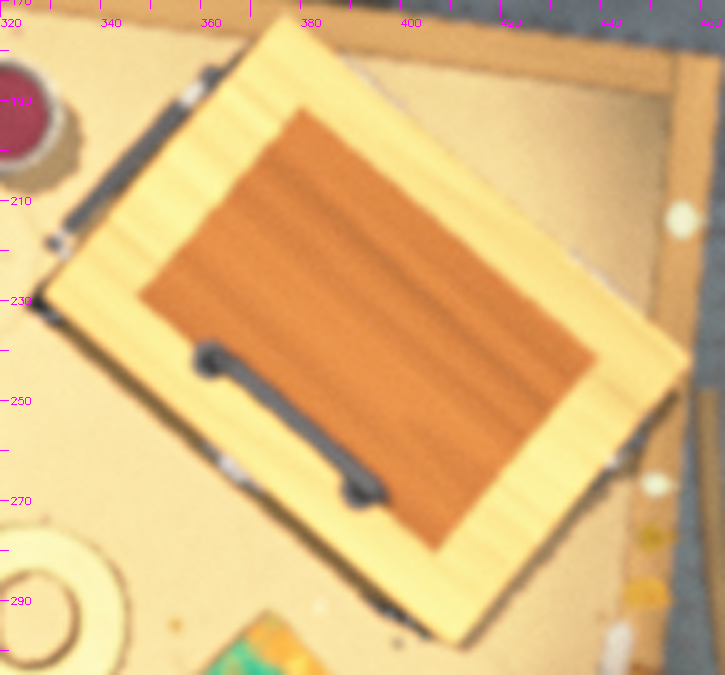

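View pics/c2.png

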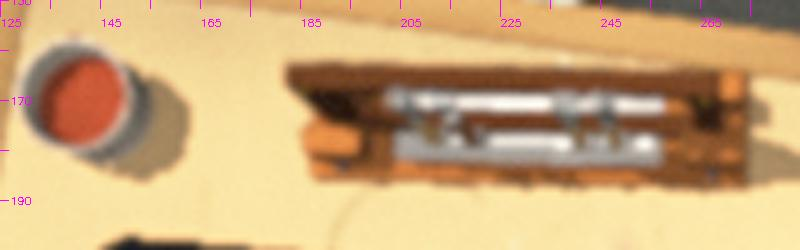

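View pics/c3.png

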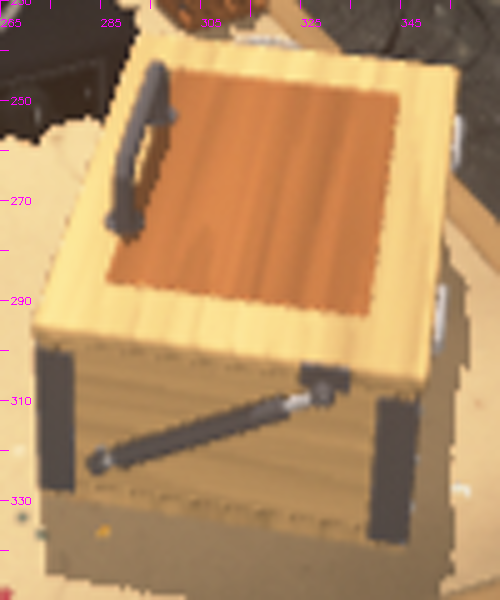

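View pics/c4.png

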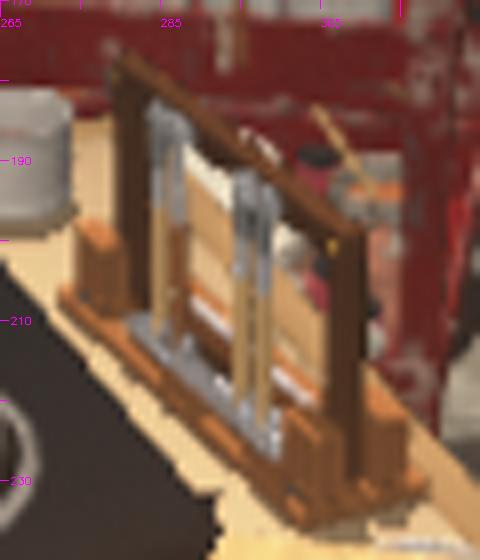

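```bash
python3 - <<'E'
from h import *
from scipy.optimize import least_squares
t=load("top0");s=load("scene0")
def world(p,L): 
    c,s_=np.cos(p[2]),np.sin(p[2]);return np.c_[p[0]+c*L[:,0]-s_*L[:,1],p[1]+s_*L[:,0]+c*L[:,1],L[:,2]]
tu=np.array([[377,173],[328,228],[411,299],[457.5,242]]);su=np.array([[356,244],[293,236],[272,296],[350,306.5]])
print(np.round(atz(t,tu,107)),"\n",np.round(atz(s,su,107)))
a=atz(t,tu,107);print(np.linalg.norm(a-np.roll(a,-1,0),axis=1))
L=np.array([[85,120,107],[-85,120,107],[-85,-120,107],[85,-120,107.]])
H=np.array([[-60,36,140],[-60,-36,140.]])
ht=np.array([[362,240],[394,267.]]);hs=np.array([[297,244],[290,274.]])
def f(p,which=(1,1)):
    r=[]
    if which[0]: r+=[pix(t,world(p,L))-tu,pix(t,world(p,H))-ht]
    if which[1]: r+=[pix(s,world(p,L))-su,pix(s,world(p,H))-hs]
    return np.concatenate(r).ravel()
for w in((1,0),(0,1),(1,1)):
    r=least_squares(f,[600,-350,-.7],args=(w,));print(w,np.round(r.x,3),np.round(f(r.x).reshape(-1,2),1).tolist())
print("handle",world(r.x,np.array([[-60,0,140.]])))
crop(t,"c2",175,155,110,40,7)
E
```

```text
[[ 542. -304.  107.]
 [ 413. -189.  107.]
 [ 252. -377.  107.]
 [ 382. -488.  107.]] 
 [[ 543. -308.  107.]
 [ 416. -191.  107.]
 [ 252. -384.  107.]
 [ 383. -495.  107.]]
[172.8879773  247.67279295 170.58144258 243.39125394]
(1, 0) [ 398.389 -337.59    -0.718] [[-0.3, 0.2], [1.1, -0.2], [-2.3, -1.5], [-1.6, -0.6], [5.1, 3.7], [-2.1, -1.7], [-1.5, -0.7], [-1.0, 0.3], [-1.2, -3.5], [-2.8, -3.1], [-1.8, -0.2], [-0.7, -13.8]]
(0, 1) [ 393.95  -351.389   -0.703] [[4.6, 2.4], [7.0, 2.8], [4.8, 0.3], [4.5, 0.4], [11.5, 6.2], [4.6, 0.5], [-0.3, 1.9], [-0.7, 3.3], [0.5, 1.2], [0.4, 1.2], [-0.9, 3.1], [0.7, -9.9]]
(1, 1) [ 398.13  -341.507   -0.711] [[0.9, 0.4], [2.8, 0.4], [-0.1, -1.5], [0.1, -0.9], [7.0, 4.0], [-0.1, -1.5], [-1.0, -0.1], [-0.7, 1.1], [-0.2, -2.2], [-1.4, -2.1], [-1.3, 0.7], [0.1, -12.7]]
handle [[ 352.68290803 -302.33301063  140.        ]]
```

View pics/c2.png

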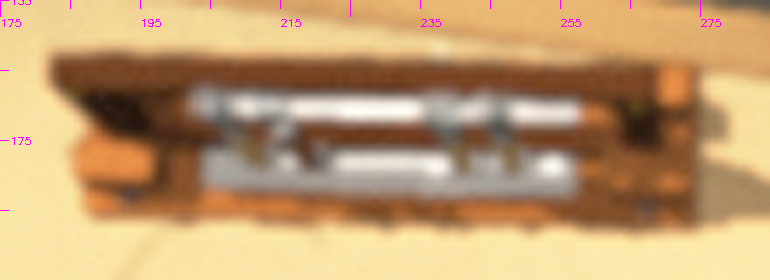

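```bash
python3 - <<'E'
from h import *
t=load("top0");s=load("scene0")
print(np.round(atz(t,[[182.4,162.9],[182.4,167.2],[268.6,163.7],[268.6,168]],125),1).tolist())
print("scene L-rear,L-front,R-rear,R-front",np.round(atz(s,[[280.5,176.2],[279,178],[310.7,198.8],[306.3,200.4]],125),1).tolist())
# stand base corners z=10 / 0
print("stand base top",np.round(atz(t,[[187,186],[274.3,187.5],[274.3,164.5]],10),1).tolist())
im=s["image"].copy()
crop(s,"c4",270,170,50,42,15)
E
```

```text
[[559.0, 145.3, 125.0], [549.1, 145.1, 125.0], [558.5, -51.2, 125.0], [548.5, -51.3, 125.0]]
scene L-rear,L-front,R-rear,R-front [[560.1, 148.3, 125.0], [548.2, 137.2, 125.0], [559.5, -53.7, 125.0], [541.8, -56.3, 125.0]]
stand base top [[523.4, 158.7, 10.0], [520.9, -64.6, 10.0], [580.6, -64.3, 10.0]]
```

View pics/c4.png

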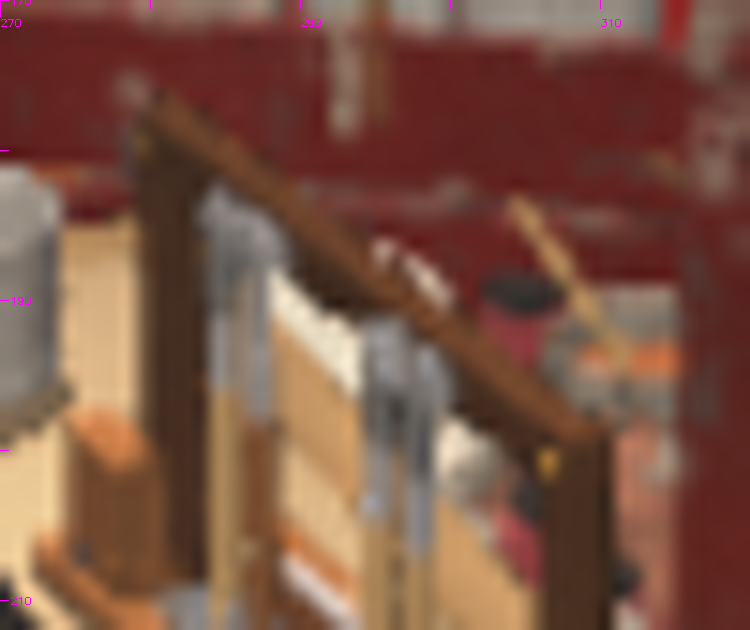

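```bash
cat > plan.py <<'E'
from h import *
def R_of(rpy): return Ro.from_euler('xyz',rpy)
def wp(x,y,z,yaw): return (np.array([x,y,z],float),R_of([np.pi,0,yaw]))
def fmt(v): return "["+",".join(f"{x:g}" for x in np.round(v,2)+0.0)+"]"
def rows(start,wps,dec=2):
    """start=(p,R); wps=list of (p,R); one row each; rounds and carries rounded pose"""
    p,R=start;X=[];D=[]
    for q,Q in wps:
        s=np.round(R.inv().apply(q-p)/60,dec);d=np.round(np.degrees((R.inv()*Q).as_rotvec())/8,dec)
        X.append(s);D.append(d);p=p+R.apply(s*60);R=R*Ro.from_rotvec(np.radians(d*8))
    print("end",np.round(p,1),np.round(R.as_euler('xyz'),3),"max",np.abs(X).max().round(2),max(np.linalg.norm(X,axis=1)).round(2)*60,np.abs(D).max())
    for i in range(0,len(X),8):
        print('xyz=['+",".join(fmt(v) for v in X[i:i+8])+']');print(' dr=['+",".join(fmt(v) for v in D[i:i+8])+']')
    return p,R
def lin(a,b,n):  # n waypoints a->b, (x,y,z,yaw)
    return [np.array(a)+(np.array(b)-np.array(a))*k/n for k in range(1,n+1)]
def polar(a,b,n): # a,b=(r,phi,z,yaw)
    return [np.array([v[0]*np.cos(v[1]),v[0]*np.sin(v[1]),v[2],v[3]]) for v in lin(a,b,n)]
def here():
    from plant import get_obs
    o=get_obs();return o,(np.array(o["tool_pos"]),R_of(o["tcp_rot"]))
E
python3 - <<'E'
from plan import *
st=(np.array([189.2,489.7,248.7]),R_of([np.pi,0,2.7728]))
h=(353,-302)
W=polar((525,1.2021,248.7,2.7728),(np.hypot(*h),np.arctan2(h[1],h[0]),260,.86),24)
W=[wp(*w) for w in W]+[wp(*h,z,.86) for z in(225,190,165,156)]
rows(st,W)
E
```

```text
end [ 353.1 -301.7  155.7] [-3.142  0.     0.86 ] max 0.69 41.4 0.58
xyz=[[-0.69,-0.07,-0.01],[-0.69,-0.07,-0.01],[-0.69,-0.07,0],[-0.68,-0.07,-0.01],[-0.68,-0.07,-0.01],[-0.67,-0.06,-0.01],[-0.67,-0.07,0],[-0.67,-0.07,-0.01]]
 dr=[[0,0,0.57],[0,0,0.57],[0,0,0.57],[0,0,0.57],[0,0,0.57],[0,0,0.57],[0,0,0.58],[0,0,0.57]]
xyz=[[-0.67,-0.07,-0.01],[-0.66,-0.06,-0.01],[-0.66,-0.07,-0.01],[-0.66,-0.07,0],[-0.65,-0.07,-0.01],[-0.65,-0.06,-0.01],[-0.64,-0.07,-0.01],[-0.65,-0.07,-0.01]]
 dr=[[0,0,0.57],[0,0,0.57],[0,0,0.57],[0,0,0.57],[0,0,0.57],[0,0,0.57],[0,0,0.57],[0,0,0.57]]
xyz=[[-0.63,-0.06,0],[-0.64,-0.07,-0.01],[-0.63,-0.06,-0.01],[-0.63,-0.07,-0.01],[-0.63,-0.06,0],[-0.62,-0.07,-0.01],[-0.62,-0.06,-0.01],[-0.61,-0.07,-0.01]]
 dr=[[0,0,0.57],[0,0,0.57],[0,0,0.58],[0,0,0.57],[0,0,0.57],[0,0,0.57],[0,0,0.57],[0,0,0.57]]
xyz=[[0,0,0.59],[0,0,0.58],[0,0,0.42],[0,0,0.15]]
 dr=[[0,0,0],[0,0,0],[0,0,0],[0,0,0]]
```

Emit:
{"fn": "carry_out", "kwargs": {
  "xyz": [
    [-0.69,-0.07,-0.3],
    [-0.69,-0.07,-0.3],
    [-0.69,-0.07,0],
    [-0.68,-0.07,0],
    [-0.68,-0.07,0],
    [-0.67,-0.06,0],
    [-0.67,-0.07,0],
    [-0.67,-0.07,0]
  ],
  "dr": [
    [0,0,0.57],
    [0,0,0.57],
    [0,0,0.57],
    [0,0,0.57],
    [0,0,0.57],
    [0,0,0.57],
    [0,0,0.58],
    [0,0,0.57]
  ],
  "gripper": -0.1
}}

```text
time: 1.1
tool_pos: [426.8, 269.6, 284.3]
tcp_rot: [-3.141, -0.0, 2.132]
contact_force: [0.6, -0.2, 0.4]
grip_width: 41.3
```

Emit:
{"fn": "carry_out", "kwargs": {
  "xyz": [
    [-0.67,-0.07,0],
    [-0.66,-0.06,0],
    [-0.66,-0.07,0],
    [-0.66,-0.07,0],
    [-0.65,-0.07,0],
    [-0.65,-0.06,0],
    [-0.64,-0.07,0],
    [-0.65,-0.07,0]
  ],
  "dr": [
    [0,0,0.57],
    [0,0,0.57],
    [0,0,0.57],
    [0,0,0.57],
    [0,0,0.57],
    [0,0,0.57],
    [0,0,0.57],
    [0,0,0.57]
  ]
}}

```text
time: 2.1
tool_pos: [483.0, -35.9, 284.3]
tcp_rot: [-3.141, -0.0, 1.495]
contact_force: [0.7, -1.1, 0.3]
grip_width: 41.0
```

Emit:
{"fn": "carry_out", "kwargs": {
  "xyz": [
    [-0.63,-0.06,0],
    [-0.64,-0.07,0],
    [-0.63,-0.06,0],
    [-0.63,-0.07,0],
    [-0.63,-0.06,0],
    [-0.62,-0.07,0.2],
    [-0.62,-0.06,0.4],
    [-0.61,-0.07,0.2]
  ],
  "dr": [
    [0,0,0.57],
    [0,0,0.57],
    [0,0,0.58],
    [0,0,0.57],
    [0,0,0.57],
    [0,0,0.57],
    [0,0,0.57],
    [0,0,0.57]
  ]
}}

```text
time: 3.1
tool_pos: [351.9, -302.2, 235.3]
tcp_rot: [-3.139, -0.0, 0.857]
contact_force: [-0.2, 0.7, -0.3]
grip_width: 41.8
```

```bash
python3 - <<'E'
from plan import *
a=snap("scene","1");b=snap("top","1")
crop(a,"d1",240,190,120,120,5);crop(b,"d2",320,170,145,135,5)
E
```

```text
(no output)
```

View pics/d1.png

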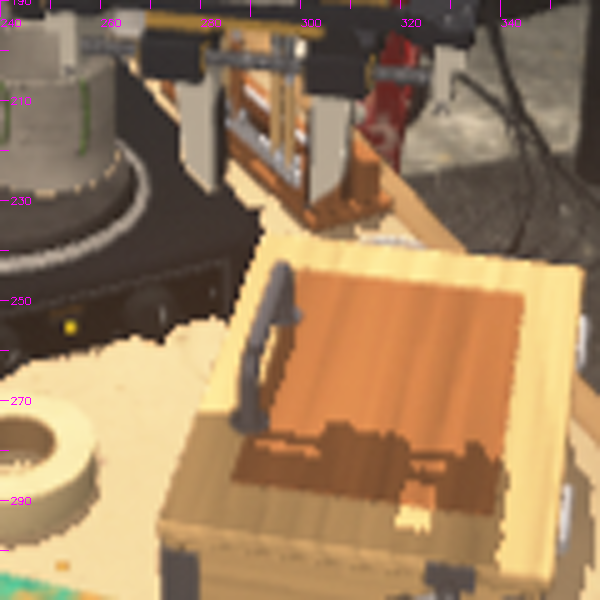

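View pics/d2.png

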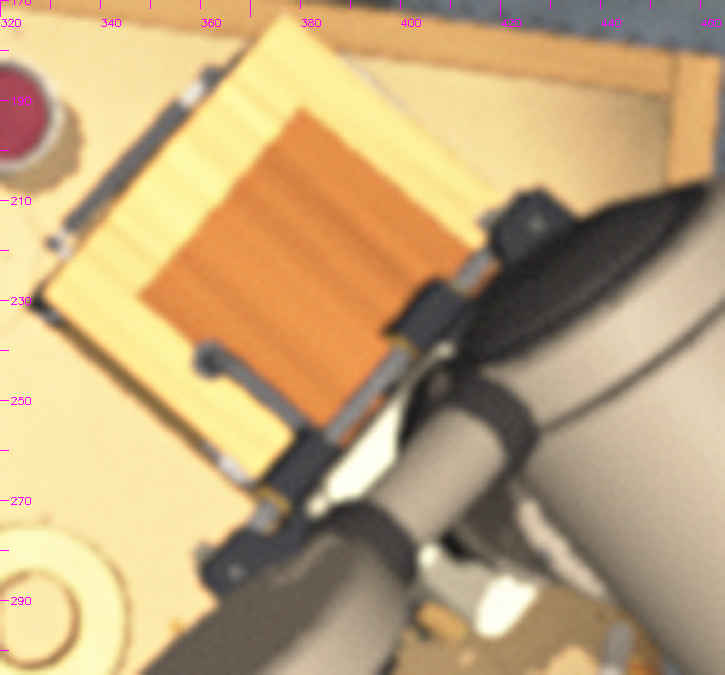

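```bash
python3 - <<'E'
from plan import *
a=load("scene1");b=load("top1")
print(pix(a,[351.9,-302.2,213]))
y=np.array([.653,.757,0]);x=np.array([.757,-.653,0]);h=np.array([352.7,-302.3,140])
for d in(-40,0,40): print(pix(a,h+d*y),pix(b,h+d*y))
im=a["image"].copy()
E
```

```text
[[292.77005232 227.10501653]]
[[289.77557166 262.22171736]] [[395.2357897  266.67566522]]
[[293.00224313 252.69069099]] [[381.37282124 254.73824457]]
[[296.01123756 243.80264476]] [[367.56549708 242.8487393 ]]
```

Emit:
{"fn": "carry_out", "kwargs": {
  "xyz": [
    [0,0,0.5],
    [0,0,0.5],
    [0,0,0.3],
    [0,0,0.15],
    [0,0,0]
  ],
  "dr": [
    [0,0,0],
    [0,0,0],
    [0,0,0],
    [0,0,0],
    [0,0,0]
  ]
}}

```text
time: 3.82
tool_pos: [353.3, -301.4, 149.6]
tcp_rot: [-3.141, -0.0, 0.861]
contact_force: [1.3, 0.6, 0.0]
grip_width: 41.7
```

Emit:
{"fn": "carry_out", "kwargs": {
  "xyz": [
    [0,0,0],
    [0,0,0],
    [0,0,0],
    [0,0,0],
    [0,0,0]
  ],
  "dr": [
    [0,0,0],
    [0,0,0],
    [0,0,0],
    [0,0,0],
    [0,0,0]
  ],
  "gripper": -1
}}

```text
time: 4.45
tool_pos: [352.9, -301.6, 149.9]
tcp_rot: [-3.141, -0.0, 0.86]
contact_force: [-2.3, 1.4, 4.5]
grip_width: 8.9
```

```bash
python3 -c "
import numpy as np
t=.301+np.arange(0,1.01,.1)
print(np.round(np.diff(-152*np.cos(t))/60,3),np.round(-np.diff(152*np.sin(t))/60,3))"
```

```text
[0.087 0.11  0.133 0.153 0.173 0.19  0.206 0.22  0.231 0.24 ] [-0.238 -0.228 -0.216 -0.201 -0.185 -0.167 -0.147 -0.126 -0.103 -0.08 ]
```

Emit:
{"fn": "carry_out", "kwargs": {
  "xyz": [
    [0,0.09,-0.24],
    [0,0.11,-0.23],
    [0,0.13,-0.22],
    [0,0.15,-0.2]
  ],
  "dr": [
    [0,0,0],
    [0,0,0],
    [0,0,0],
    [0,0,0]
  ]
}}

```text
time: 4.95
tool_pos: [373.9, -319.6, 202.8]
tcp_rot: [-3.137, -0.0, 0.86]
contact_force: [-3.4, 1.7, -1.2]
grip_width: 8.7
```

Emit:
{"fn": "carry_out", "kwargs": {
  "xyz": [
    [0,0.17,-0.19],
    [0,0.19,-0.17],
    [0,0.21,-0.15],
    [0,0.22,-0.13],
    [0,0,0]
  ],
  "dr": [
    [0,0,0],
    [0,0,0],
    [0,0,0],
    [0,0,0],
    [0,0,0]
  ]
}}

```text
time: 5.58
tool_pos: [411.2, -352.0, 242.7]
tcp_rot: [3.14, 0.0, 0.86]
contact_force: [-3.5, 1.3, 8.0]
grip_width: 8.9
```

Emit:
{"fn": "carry_out", "kwargs": {
  "xyz": [
    [0,0.02,0],
    [0,0.05,-0.1],
    [0,0.1,-0.4],
    [0,0.1,-0.6],
    [0,0,-0.8],
    [0,0,-0.6]
  ],
  "dr": [
    [0,0,0],
    [0,0,0],
    [0,0,0],
    [0,0,0],
    [0,0,0],
    [0,0,0]
  ],
  "gripper": -0.55
}}

```text
time: 6.32
tool_pos: [423.4, -362.1, 393.7]
tcp_rot: [3.14, 0.0, 0.86]
contact_force: [-0.0, -0.2, 0.2]
grip_width: 20.7
```

```bash
python3 - <<'E'
from plan import *
o,st=here()
h=(553,47)
a=(np.hypot(423.4,-362.1),np.arctan2(-362.1,423.4),393.7,.86);b=(np.hypot(*h),np.arctan2(h[1],h[0]),393.7,1.56)
P=polar(a,b,11)
for i,d in enumerate([0,0,0,30,60,90,120,150,175,190,200]): P[i][2]-=d
rows((np.array([423.4,-362.1,393.7]),R_of([np.pi,0,.86])),[wp(*w) for w in P])
E
```

```text
end [553.   46.9 193.9] [3.142 0.    1.56 ] max 0.67 50.4 0.46
xyz=[[0.67,-0.03,0],[0.67,-0.03,0],[0.66,-0.05,0],[0.67,-0.04,0.5],[0.66,-0.05,0.5],[0.67,-0.06,0.5],[0.66,-0.06,0.5],[0.67,-0.07,0.5]]
 dr=[[0,0,-0.46],[0,0,-0.45],[0,0,-0.46],[0,0,-0.45],[0,0,-0.46],[0,0,-0.45],[0,0,-0.46],[0,0,-0.46]]
xyz=[[0.66,-0.08,0.42],[0.66,-0.08,0.25],[0.66,-0.08,0.16]]
 dr=[[0,0,-0.45],[0,0,-0.46],[0,0,-0.45]]
```

Emit:
{"fn": "carry_out", "kwargs": {
  "xyz": [
    [0.67,-0.03,0],
    [0.67,-0.03,0],
    [0.66,-0.05,0],
    [0.67,-0.04,0.5],
    [0.66,-0.05,0.5],
    [0.67,-0.06,0.5],
    [0.66,-0.06,0.5],
    [0.67,-0.07,0.5]
  ],
  "dr": [
    [0,0,-0.46],
    [0,0,-0.45],
    [0,0,-0.46],
    [0,0,-0.45],
    [0,0,-0.46],
    [0,0,-0.45],
    [0,0,-0.46],
    [0,0,-0.46]
  ],
  "gripper": 0
}}

```text
time: 7.32
tool_pos: [551.2, -71.2, 240.6]
tcp_rot: [3.141, -0.0, 1.372]
contact_force: [-0.1, 0.4, -0.8]
grip_width: 46.0
```

Emit:
{"fn": "carry_out", "kwargs": {
  "xyz": [
    [0.66,-0.08,0.42],
    [0.66,-0.08,0.25],
    [0.66,-0.08,0.16],
    [0,0,0]
  ],
  "dr": [
    [0,0,-0.45],
    [0,0,-0.46],
    [0,0,-0.45],
    [0,0,0]
  ]
}}

```text
time: 7.82
tool_pos: [552.3, 49.5, 190.9]
tcp_rot: [-3.14, -0.001, 1.563]
contact_force: [0.8, 0.1, 0.3]
grip_width: 45.9
```

```bash
python3 - <<'E'
from plan import *
o,st=here();print(st[0],o["tcp_rot"],o["time"])
a=snap("scene","2");b=snap("top","2")
crop(a,"e1",245,140,140,130,5);crop(b,"e2",170,130,120,80,6)
crop(a,"e3",230,170,150,160,5);crop(b,"e4",310,140,170,150,4)
E
```

```text
[552.25605254  49.52301235 190.89468781] [-3.13974237e+00 -7.20021110e-04  1.56335557e+00] 7.825
```

View pics/e1.png

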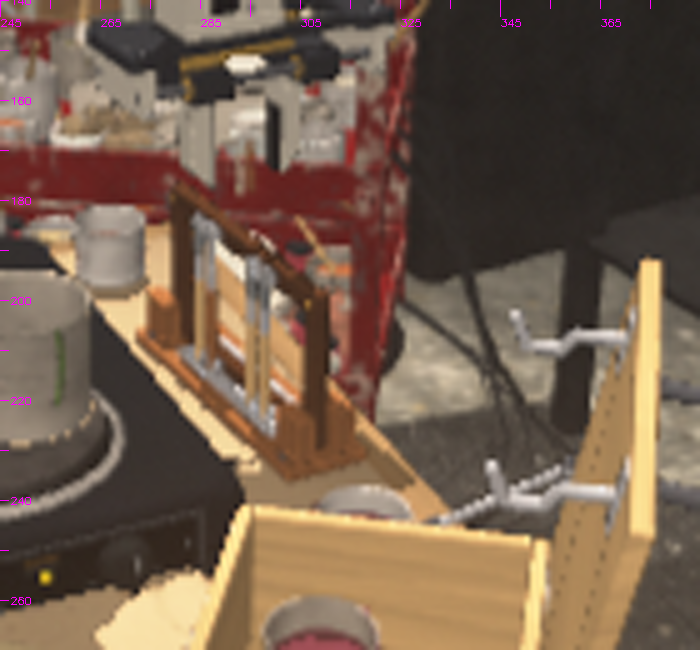

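View pics/e2.png

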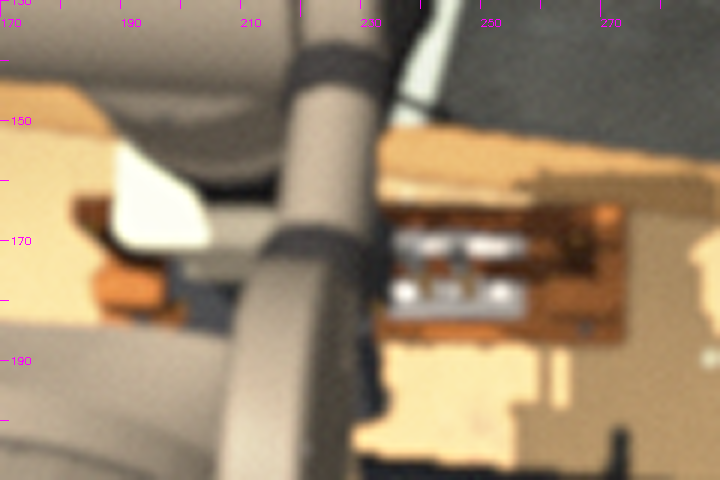

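View pics/e3.png

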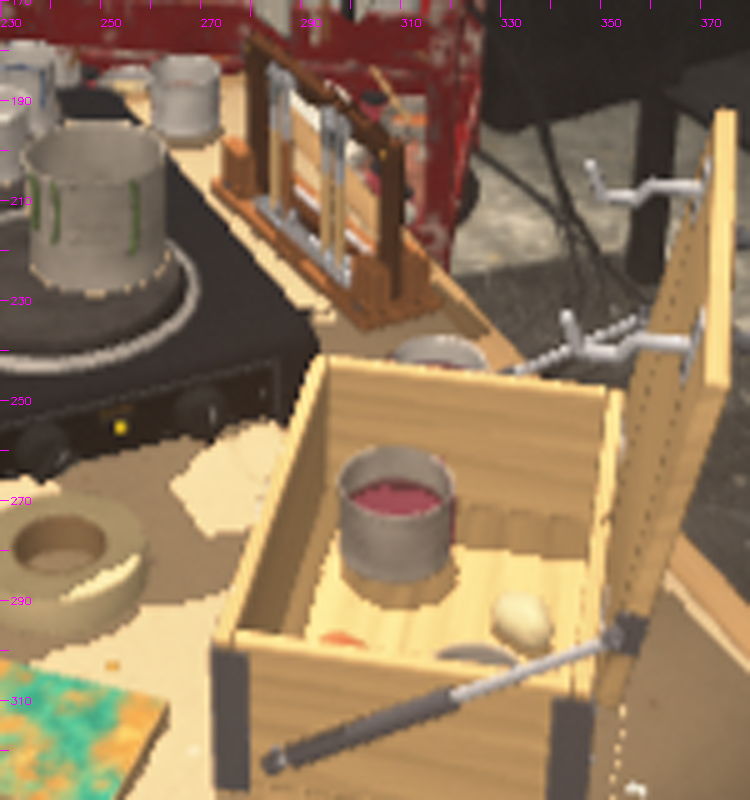

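View pics/e4.png

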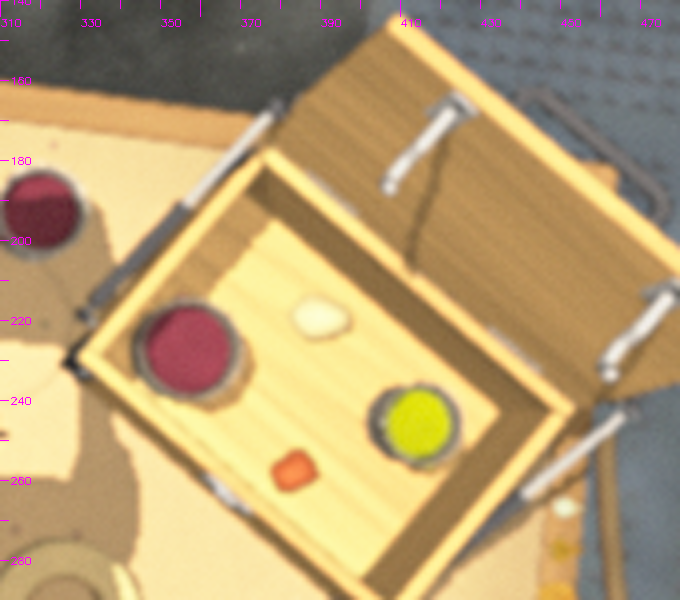

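Emit:
{"fn": "carry_out", "kwargs": {
  "xyz": [
    [-0.04,0.01,0.4],
    [0,0,0.4],
    [0,0,0.25],
    [0,0,0.13],
    [0,0,0]
  ],
  "dr": [
    [0,0,0],
    [0,0,0],
    [0,0,0],
    [0,0,0],
    [0,0,0]
  ]
}}

```text
time: 8.55
tool_pos: [553.5, 44.3, 120.9]
tcp_rot: [-3.141, -0.0, 1.559]
contact_force: [-0.7, -0.2, 0.5]
grip_width: 45.6
```

Emit:
{"fn": "carry_out", "kwargs": {
  "xyz": [
    [0.04,0,0],
    [0,0,0],
    [0,0,0],
    [0,0,0],
    [0,0,0],
    [0,0,0]
  ],
  "dr": [
    [0,0,0],
    [0,0,0],
    [0,0,0],
    [0,0,0],
    [0,0,0],
    [0,0,0]
  ],
  "gripper": -1
}}

```text
time: 9.3
tool_pos: [553.5, 47.0, 121.1]
tcp_rot: [3.141, -0.0, 1.559]
contact_force: [-0.3, 0.3, 1.6]
grip_width: 11.8
```

```bash
python3 - <<'E'
from plan import *
a=snap("scene","3");b=snap("top","3")
crop(a,"f1",255,150,80,80,8)
crop(b,"f4",360,130,160,130,5);crop(a,"f3",310,180,80,85,8)
E
```

```text
(no output)
```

View pics/f1.png

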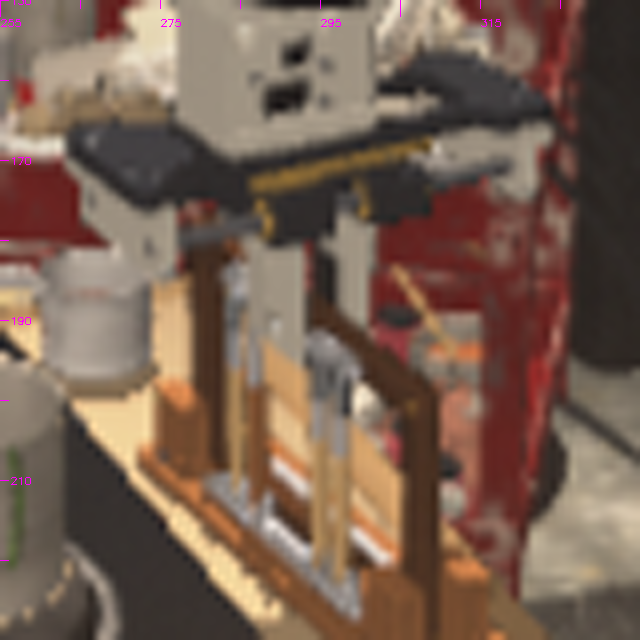

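View pics/f3.png

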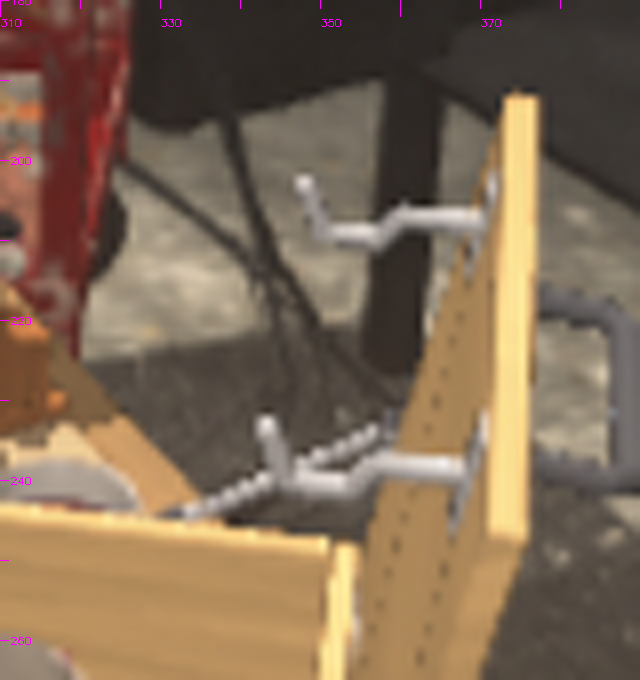

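View pics/f4.png

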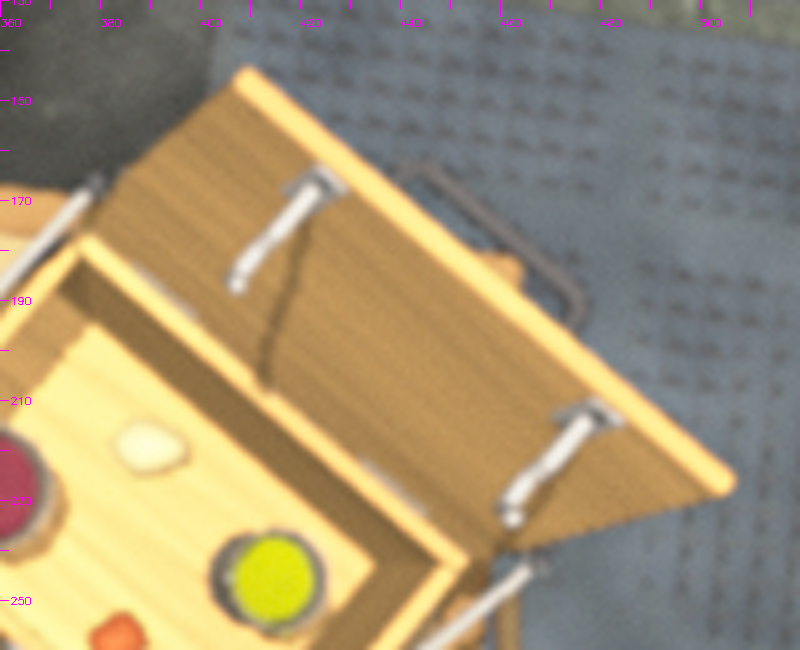

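```bash
python3 - <<'E'
from plan import *
from scipy.optimize import least_squares
a=load("scene3");b=load("top3")
T=np.array([[407.2,187],[462.2,233.5]]);S=np.array([[347.6,202.6],[342.9,233]])
for i in range(2):
    r=least_squares(lambda P:np.r_[(pix(b,P)-T[i]).ravel(),(pix(a,P)-S[i]).ravel()],[430,-390,255]);print(r.x.round(1),r.fun.round(1))
CS=np.array([[354,209.5],[349.3,241]])
def world(p,L):
    c,s_=np.cos(p[2]),np.sin(p[2]);return np.c_[p[0]+c*L[:,0]-s_*L[:,1],p[1]+s_*L[:,0]+c*L[:,1],L[:,2]]
L=np.array([[58,70,253.],[58,-70,253]]);C=np.array([[74,70,236.5],[74,-70,236.5]])
ltop=np.array([[409,144.5],[506.5,226.]])
def f(p): return np.r_[pix(b,world(p,L))-T,pix(a,world(p,L))-S,pix(a,world(p,C))-CS].ravel()
r=least_squares(f,[398,-342,-.71]);print(r.x.round(3),r.fun.reshape(-1,2).round(1).tolist())
for q in([398.1,-341.5,-.711],):print(np.round(f(np.array(q)),1).reshape(-1,2).tolist())
print("seat mid",world(r.x,np.array([[74,0,240.]])))
E
```

```text
[ 488.  -325.6  253.1] [ 0.3 -0.5 -0.7  0.2]
[ 397.5 -431.4  252.5] [ 0.3 -0.6 -0.7  0.2]
[ 398.963 -340.894   -0.712] [[0.4, -0.8], [0.6, -0.4], [-0.4, 0.2], [-0.7, 0.1], [-0.6, -0.0], [0.0, -0.5]]
[[0.6, -0.3], [0.9, 0.0], [-0.6, 0.4], [-0.8, 0.3], [-0.7, 0.1], [-0.1, -0.2]]
seat mid [[ 454.96135214 -389.26912105  240.        ]]
```

Emit:
{"fn": "carry_out", "kwargs": {
  "xyz": [
    [0,0,-0.1],
    [0,0,-0.3],
    [0,0,-0.5],
    [0,0,-0.6],
    [0,0,-0.6],
    [0,0,-0.5],
    [0,0,-0.3],
    [0,0,-0.1]
  ],
  "dr": [
    [0,0,0],
    [0,0,0],
    [0,0,0],
    [0,0,0],
    [0,0,0],
    [0,0,0],
    [0,0,0],
    [0,0,0]
  ]
}}

```text
time: 10.4
tool_pos: [553.5, 47.0, 301.8]
tcp_rot: [3.14, 0.0, 1.559]
contact_force: [-0.0, 0.0, -3.6]
grip_width: 11.7
```

```bash
python3 - <<'E'
from plan import *
o,st=here();print(o["contact_force"],o["grip_width"],st[0],o["tcp_rot"])
p=np.array([553.4,47.0,301.1]);yaw0=1.559
h=(405.1,-346.8)
a=(np.hypot(p[0],p[1]),np.arctan2(p[1],p[0]),p[2],yaw0);b=(np.hypot(*h),np.arctan2(h[1],h[0]),p[2],.86)
s=np.array([.3,.7]+[1]*10+[.7,.3]);s=np.cumsum(s)/s.sum()
W=[]
for k in s:
    v=np.array(a)+(np.array(b)-np.array(a))*k; W.append(wp(v[0]*np.cos(v[1]),v[0]*np.sin(v[1]),v[2],v[3]))
rows((p,R_of([np.pi,0,yaw0])),W)
E
```

```text
[-0.04422752  0.03218956 -3.59106786] 11.684124343051499 [553.45369964  46.97370088 301.76481191] [3.14046219e+00 1.60470139e-05 1.55942069e+00]
end [ 405.5 -346.8  301.1] [3.142 0.    0.859] max 0.61 36.6 0.42
xyz=[[-0.18,0.01,0],[-0.43,0.01,0],[-0.61,0,0],[-0.61,0,0],[-0.6,-0.01,0],[-0.61,-0.01,0],[-0.6,-0.02,0],[-0.59,-0.02,0]]
 dr=[[0,0,0.13],[0,0,0.29],[0,0,0.41],[0,0,0.42],[0,0,0.42],[0,0,0.42],[0,0,0.41],[0,0,0.42]]
xyz=[[-0.6,-0.02,0],[-0.6,-0.03,0],[-0.59,-0.04,0],[-0.59,-0.04,0],[-0.41,-0.02,0],[-0.17,-0.01,0]]
 dr=[[0,0,0.42],[0,0,0.41],[0,0,0.42],[0,0,0.42],[0,0,0.29],[0,0,0.13]]
```

Emit:
{"fn": "carry_out", "kwargs": {
  "xyz": [
    [-0.18,0.01,0],
    [-0.43,0.01,0],
    [-0.61,0,0],
    [-0.61,0,0],
    [-0.6,-0.01,0],
    [-0.61,-0.01,0],
    [-0.6,-0.02,0],
    [-0.59,-0.02,0]
  ],
  "dr": [
    [0,0,0.13],
    [0,0,0.29],
    [0,0,0.41],
    [0,0,0.42],
    [0,0,0.42],
    [0,0,0.42],
    [0,0,0.41],
    [0,0,0.42]
  ]
}}

```text
time: 11.4
tool_pos: [503.2, -201.4, 299.4]
tcp_rot: [-3.139, -0.0, 1.149]
contact_force: [-0.0, 0.3, -3.2]
grip_width: 12.0
```

Emit:
{"fn": "carry_out", "kwargs": {
  "xyz": [
    [-0.6,-0.02,0],
    [-0.6,-0.03,0],
    [-0.59,-0.04,0],
    [-0.59,-0.04,0],
    [-0.41,-0.02,0],
    [-0.17,-0.01,0],
    [0,0,0]
  ],
  "dr": [
    [0,0,0.42],
    [0,0,0.41],
    [0,0,0.42],
    [0,0,0.42],
    [0,0,0.29],
    [0,0,0.13],
    [0,0,0]
  ]
}}

```text
time: 12.28
tool_pos: [405.2, -347.0, 300.2]
tcp_rot: [-3.14, -0.0, 0.859]
contact_force: [0.5, -0.3, -3.3]
grip_width: 11.4
```

```bash
python3 - <<'E'
from plan import *
o,st=here();print(o["contact_force"],o["grip_width"],st[0],o["tcp_rot"])
a=snap("scene","4");b=snap("top","4")
crop(a,"g1",255,140,140,140,5);crop(b,"g2",340,130,175,145,4)
E
```

```text
[ 0.52556537 -0.29071833 -3.33421218] 11.416583841883943 [ 405.19618593 -346.98014567  300.21580237] [-3.14027095e+00 -4.88168575e-04  8.58867898e-01]
```

View pics/g1.png

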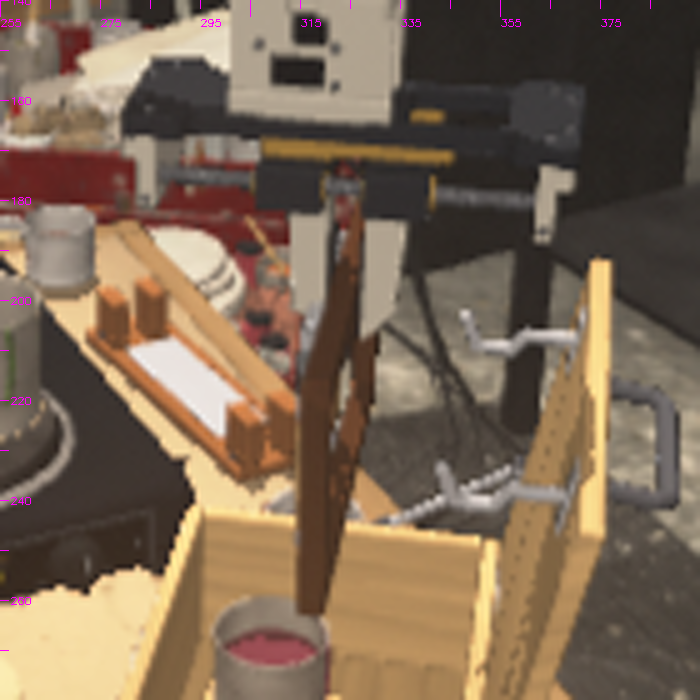

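View pics/g2.png

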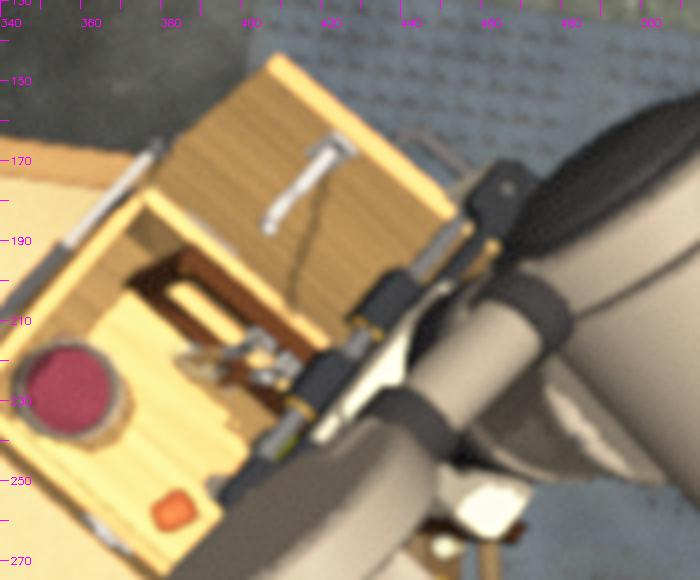

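```bash
python3 - <<'E'
from plan import *
a=load("scene4");b=load("top4")
th=-.712;x=np.array([np.cos(th),np.sin(th),0]);y=np.array([-x[1],x[0],0])
c=np.array([405.2,-347,0])
for n,dx,dy,z in(("bot f",-6,-100,189),("bot r",6,-100,189),("top f R",-6,-100,304),("top r R",6,-100,304),("top r L",6,100,304),("top fL",-6,100,304)):
    P=c+dx*x+dy*y+np.array([0,0,z]);print(n,pix(a,P),pix(b,P))
crop(b,"g2",360,180,90,60,8);crop(a,"g3",300,170,50,100,8)
E
```

```text
bot f [[313.12512046 263.24453171]] [[443.28801739 263.74219695]]
bot r [[318.70901137 263.92130953]] [[446.89413154 259.39020201]]
top f R [[314.64312885 216.47061247]] [[469.96582577 266.30258621]]
top r R [[320.61078281 217.05296717]] [[474.10946921 261.26356879]]
top r L [[331.45865822 176.99548079]] [[389.37183784 189.15504741]]
top fL [[326.5107405  176.61409519]] [[385.18626234 194.05412201]]
```

View pics/g2.png

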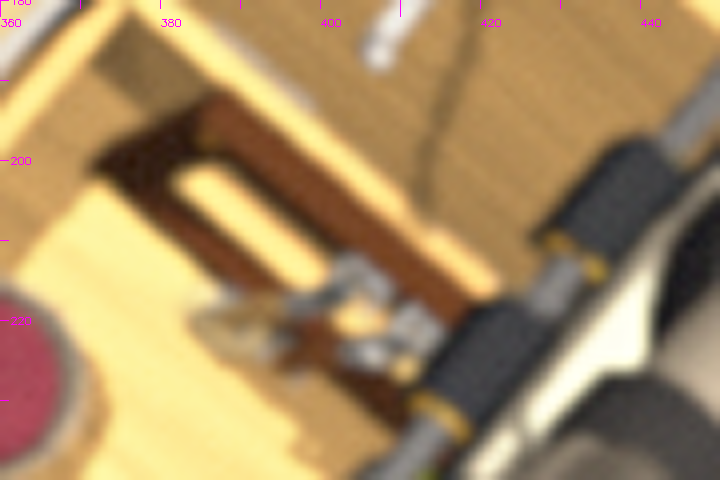

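View pics/g3.png

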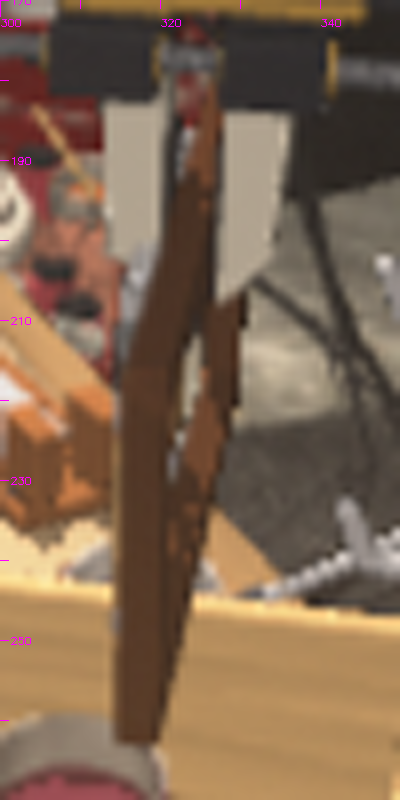

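```bash
python3 - <<'E'
from plan import *
b=load("top4");a=load("scene4")
im=cv2.resize(b["image"][180:240,370:430],None,fx=12,fy=12,interpolation=cv2.INTER_CUBIC)
im2=im.copy()
th=-.712;x=np.array([np.cos(th),np.sin(th),0]);y=np.array([-x[1],x[0],0]);c=np.array([405.2,-347,0])
for dx in(-6,6):
    q=(pix(b,np.array([c+dx*x+d*y+np.array([0,0,304]) for d in(100,0)]))-[370,180]+.5)*12
    cv2.line(im2,tuple(q[0].astype(int)),tuple(q[1].astype(int)),(0,255,0),1)
cv2.imwrite("pics/g5.png",np.vstack([im2])[:600])
E
```

```text
(no output)
```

View pics/g5.png

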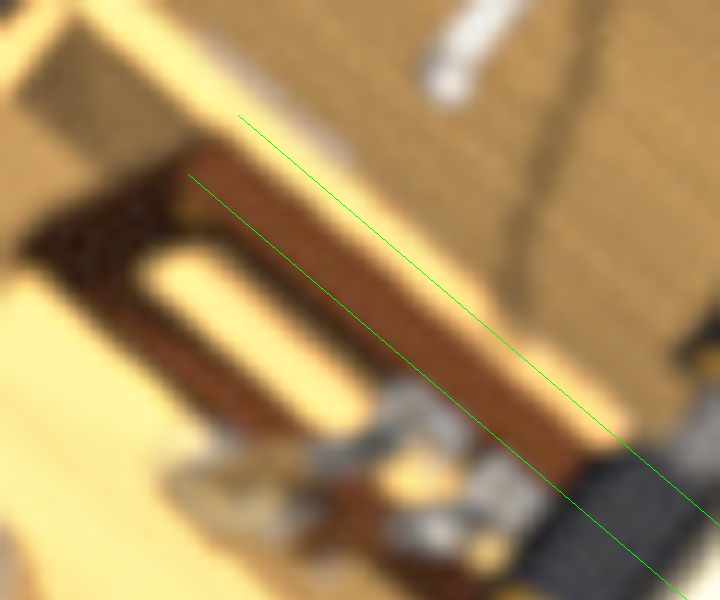

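Emit:
{"fn": "carry_out", "kwargs": {
  "xyz": [
    [0,0,0.15],
    [0,0,0.2],
    [0,0.15,0],
    [0,0.25,0],
    [0,0.25,0],
    [0,0.2,0],
    [0,0.15,0],
    [0,0,0]
  ],
  "dr": [
    [0,0,0],
    [0,0,0],
    [0,0,0],
    [0,0,0],
    [0,0,0],
    [0,0,0],
    [0,0,0],
    [0,0,0]
  ]
}}

```text
time: 13.38
tool_pos: [451.4, -386.2, 279.5]
tcp_rot: [-3.141, -0.0, 0.86]
contact_force: [-0.3, 0.4, -3.7]
grip_width: 11.9
```

```bash
python3 - <<'E'
from plan import *
o,st=here();print(o["contact_force"],o["grip_width"],st[0],o["tcp_rot"])
a=snap("scene","5");b=snap("top","5")
crop(a,"i1",310,160,80,100,8);crop(b,"i2",370,140,110,90,6)
E
```

```text
[-0.34268032  0.35185853 -3.65849562] 11.852228514613703 [ 451.43069596 -386.23108073  279.54530473] [-3.14116964e+00 -1.19583392e-04  8.60011060e-01]
```

View pics/i1.png

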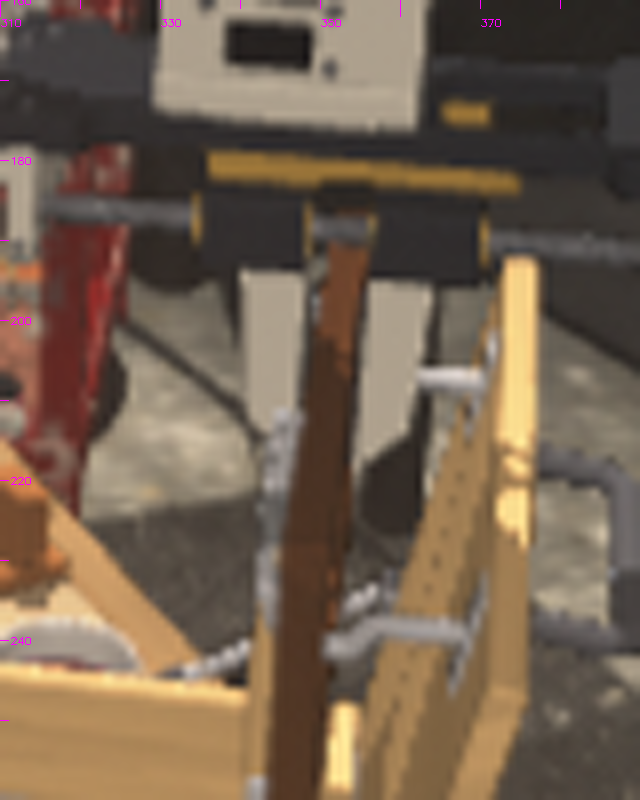

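View pics/i2.png

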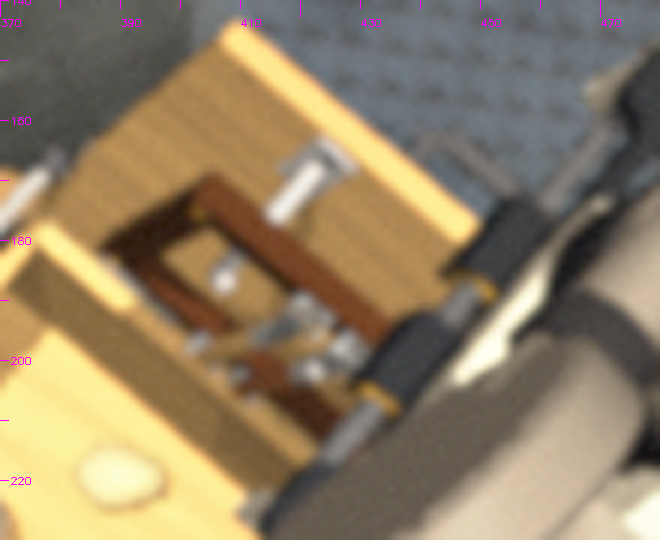

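Emit:
{"fn": "carry_out", "kwargs": {
  "xyz": [
    [0,0.09,0],
    [0,0,0.1],
    [0,0,0.15],
    [0,0,0.1],
    [0,0,0.05],
    [0,0,0]
  ],
  "dr": [
    [0,0,0],
    [0,0,0],
    [0,0,0],
    [0,0,0],
    [0,0,0],
    [0,0,0]
  ]
}}

```text
time: 14.22
tool_pos: [455.2, -389.4, 255.6]
tcp_rot: [-3.141, -0.0, 0.86]
contact_force: [1.6, 0.5, -2.9]
grip_width: 11.7
```

Emit:
{"fn": "carry_out", "kwargs": {
  "xyz": [
    [0,0,0.03],
    [0,0,0.02],
    [0,0,0]
  ],
  "dr": [
    [0,0,0],
    [0,0,0],
    [0,0,0]
  ]
}}

```text
time: 14.6
tool_pos: [455.2, -389.5, 252.8]
tcp_rot: [-3.142, -0.0, 0.86]
contact_force: [-0.2, -0.3, -2.9]
grip_width: 11.7
```

```bash
python3 - <<'E'
from plan import *
o,st=here();print(o["contact_force"],o["moment"],o["grip_width"],st[0],o["tcp_rot"])
a=snap("scene","6");b=snap("top","6")
crop(a,"j1",320,175,70,75,8);crop(b,"j2",380,150,60,50,12)
E
```

```text
[-0.1684694  -0.29449729 -2.87076119] [-0.14786055  0.07986634 -0.03058261] 11.714689617518019 [ 455.19767035 -389.46584758  252.84357507] [-3.14150381e+00 -1.08580140e-04  8.59944219e-01]
```

View pics/j1.png

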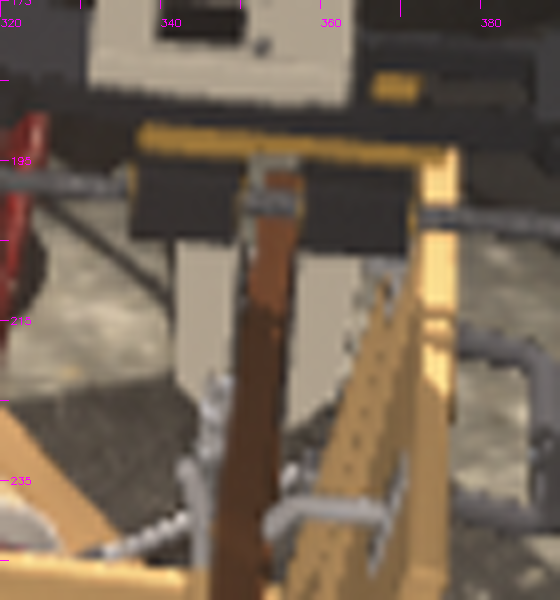

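View pics/j2.png

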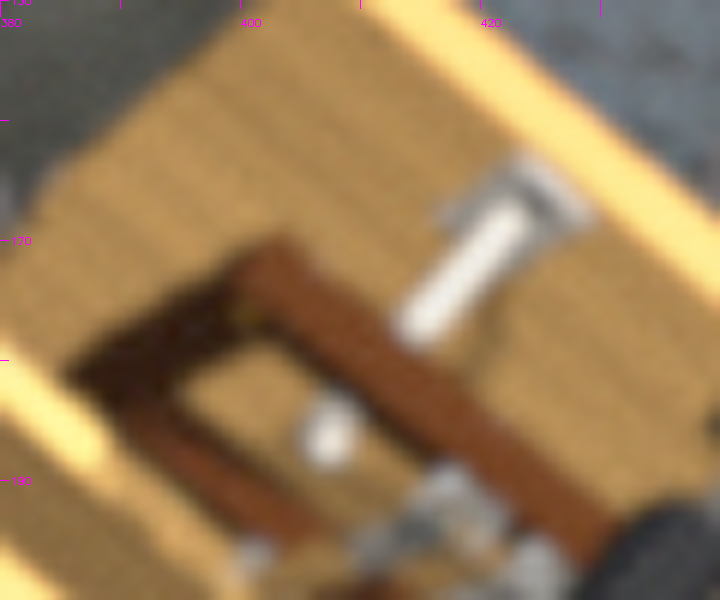

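Emit:
{"fn": "carry_out", "kwargs": {
  "xyz": [
    [0,0,0.02],
    [0,0,0.02],
    [0,0,0]
  ],
  "dr": [
    [0,0,0],
    [0,0,0],
    [0,0,0]
  ]
}}

```text
time: 15.08
tool_pos: [455.3, -389.6, 251.8]
tcp_rot: [3.14, 0.0, 0.86]
contact_force: [-2.2, 1.9, 5.1]
grip_width: 11.7
```

```bash
python3 - <<'E'
from plan import *
o,st=here();print(o["contact_force"],o["moment"],o["grip_width"],st[0])
th=-.712;R=np.array([[np.cos(th),np.sin(th)],[-np.sin(th),np.cos(th)]]);print("chest F",R@o["contact_force"][:2],"M",R@o["moment"][:2])
a=snap("scene","7");crop(a,"k1",325,190,60,60,10)
E
```

```text
[-2.20100462  1.88485944  5.09319484] [ 0.17479335  0.40827758 -0.00667538] 11.666044407079246 [ 455.29364589 -389.62011582  251.84328077]
chest F [-2.89775667 -0.01107913] M [-0.13441935  0.42329037]
```

View pics/k1.png

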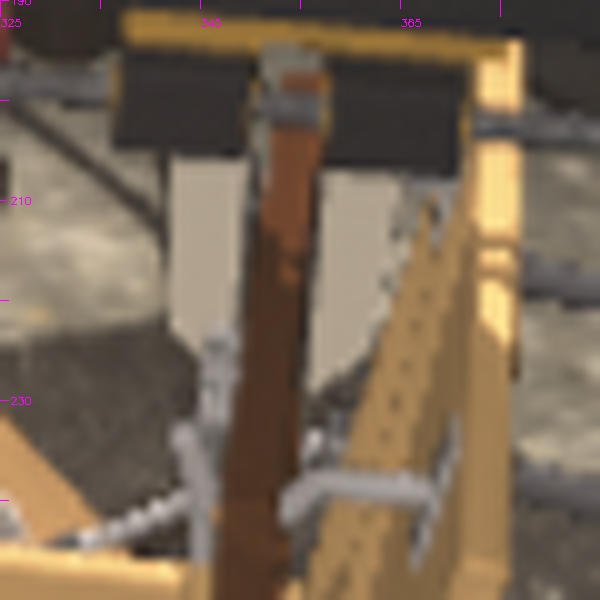

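Emit:
{"fn": "carry_out", "kwargs": {
  "xyz": [
    [0,-0.02,0],
    [0,-0.01,0.02],
    [0,0,0]
  ],
  "dr": [
    [0,0,0],
    [0,0,0],
    [0,0,0]
  ]
}}

```text
time: 15.5
tool_pos: [454.9, -389.2, 251.7]
tcp_rot: [3.136, 0.0, 0.86]
contact_force: [2.1, 0.3, 9.8]
grip_width: 11.7
```

```bash
cat > st.py <<'E'
from plan import *
o,st=here();th=-.712;R=np.array([[np.cos(th),np.sin(th)],[-np.sin(th),np.cos(th)]])
print("chest F",R@o["contact_force"][:2],o["contact_force"][2],"M",R@o["moment"][:2],"p",R@(st[0][:2]-[398.8,-341.1]),st[0][2],o["time"],o["grip_width"])
E
python3 st.py
```

```text
chest F [1.41628392 1.57132779] 9.837082203969025 M [-0.056561  -0.1009466] p [73.931667    0.21653306] 251.6869952734373 15.5 11.747849747794891
```

Emit:
{"fn": "carry_out", "kwargs": {
  "xyz": [
    [0,0,-0.02],
    [0,0,0]
  ],
  "dr": [
    [0,0,0],
    [0,0,0]
  ]
}}

```text
time: 15.75
tool_pos: [454.4, -388.9, 251.7]
tcp_rot: [3.138, 0.0, 0.86]
contact_force: [1.2, -0.1, 6.8]
grip_width: 11.6
```

Emit:
{"fn": "carry_out", "kwargs": {
  "xyz": [
    [0,0,0],
    [0,0,0],
    [0,0,0],
    [0,0,0]
  ],
  "dr": [
    [0,0,0],
    [0,0,0],
    [0,0,0],
    [0,0,0]
  ],
  "gripper": -0.5
}}

```text
time: 16.25
tool_pos: [453.7, -388.2, 250.1]
tcp_rot: [-3.141, -0.0, 0.86]
contact_force: [0.6, 0.0, 0.2]
grip_width: 23.0
```

```bash
python3 st.py; python3 - <<'E'
from plan import *
a=snap("scene","8");b=snap("top","8")
crop(a,"l1",320,175,70,75,8);crop(b,"l2",380,150,60,50,12)
E
```

```text
chest F [0.4230449  0.39792292] 0.1536861197648764 M [-0.13745123  0.05191754] p [72.36972085  0.19299019] 250.12380395416523 16.25 22.97763880580691
```

View pics/l1.png

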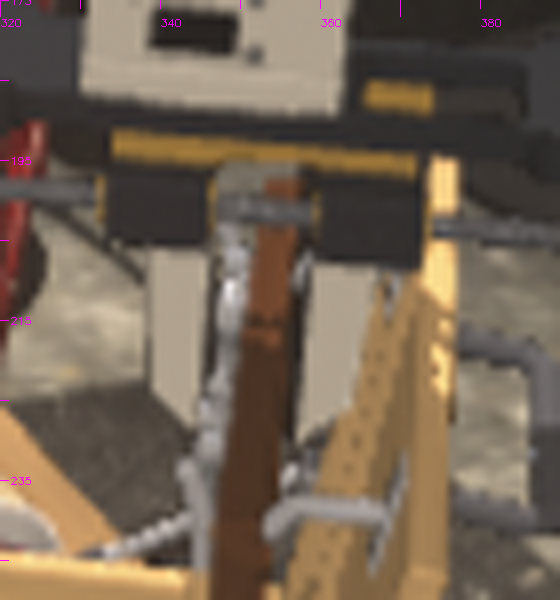

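View pics/l2.png

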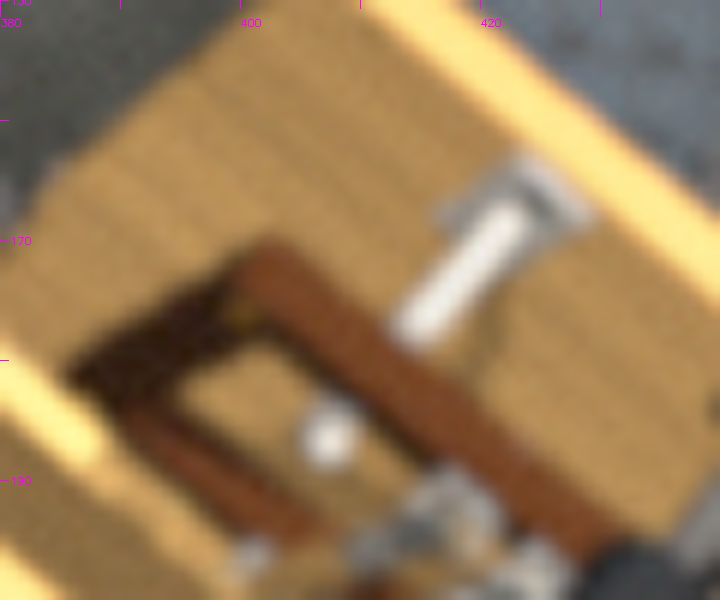

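Emit:
{"fn": "carry_out", "kwargs": {
  "xyz": [
    [0,0,-0.1],
    [0,0,-0.3],
    [0,0,-0.5],
    [0,0,-0.6],
    [0,-0.3,-0.6],
    [0.3,-0.5,-0.2],
    [0.6,-0.3,0],
    [0.6,-0.2,0]
  ],
  "dr": [
    [0,0,0],
    [0,0,0],
    [0,0,0],
    [0,0,0],
    [0,0,0],
    [0,0,0],
    [0,0,0],
    [0,0,0]
  ]
}}

```text
time: 17.35
tool_pos: [453.3, -268.2, 389.6]
tcp_rot: [3.14, -0.0, 0.859]
contact_force: [-1.0, 0.5, -0.5]
grip_width: 22.7
```

Emit:
{"fn": "carry_out", "kwargs": {
  "xyz": [
    [0.6,0,0],
    [0.6,0,0],
    [0.6,0,0],
    [0.3,0,0],
    [0,0,0],
    [0,0,0]
  ],
  "dr": [
    [0,0,0],
    [0,0,0],
    [0,0,0],
    [0,0,0],
    [0,0,0],
    [0,0,0]
  ]
}}

```text
time: 18.1
tool_pos: [535.1, -174.6, 388.6]
tcp_rot: [3.142, 0.0, 0.859]
contact_force: [0.4, 0.3, -1.0]
grip_width: 23.3
```

```bash
python3 st.py; python3 - <<'E'
from plan import *
a=snap("scene","9");b=snap("top","9")
crop(a,"m1",280,170,110,110,7);crop(b,"m2",360,130,150,120,5)
E
```

```text
chest F [0.1454171  0.49094982] -0.9974834222832352 M [-0.17404104  0.0075128 ] p [ -5.54981908 215.10652669] 388.58922040085866 18.1 23.315667325563574
```

View pics/m1.png

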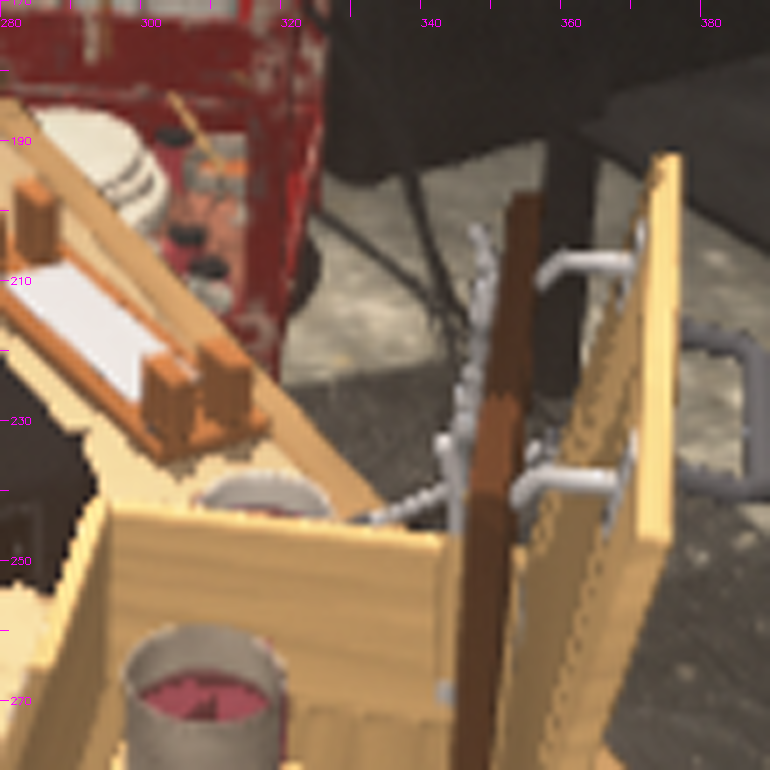

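View pics/m2.png

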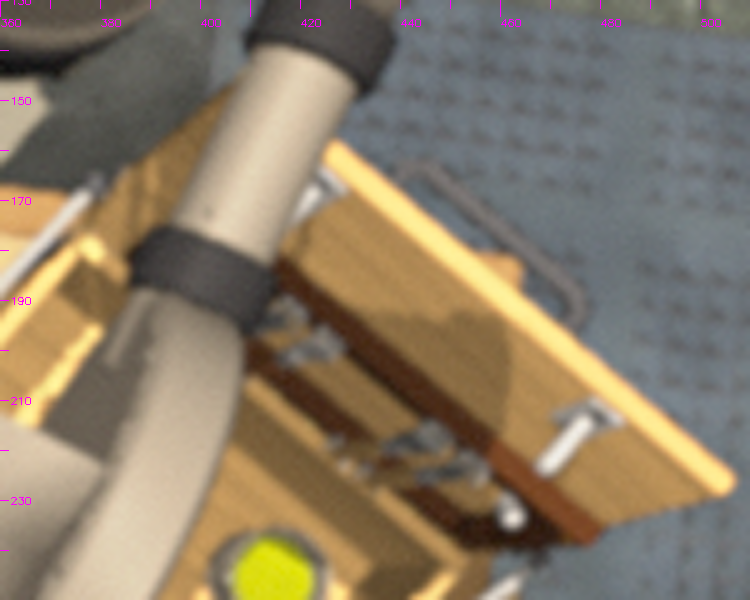

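View pics/scene9.png

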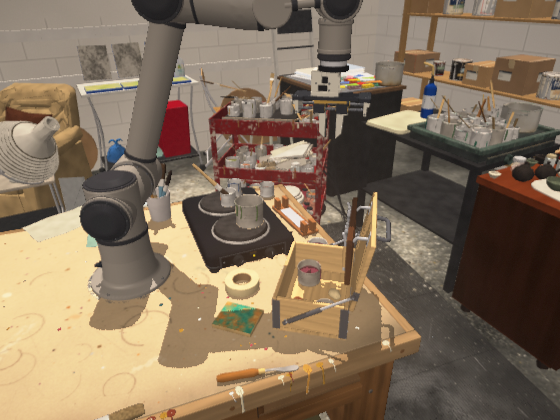

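View pics/top9.png

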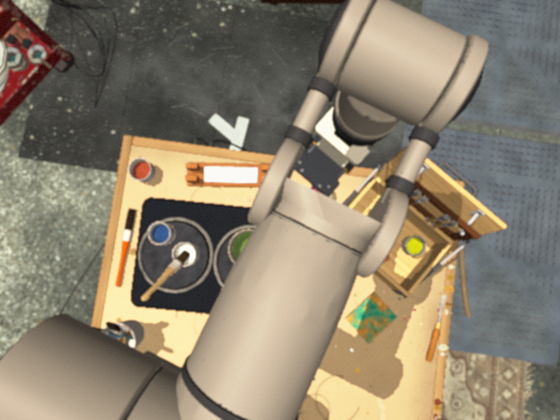

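```bash
python3 -c "
from plant import close_job;print(close_job())"
```

```text
the job is handed in; nothing more can be done
None
```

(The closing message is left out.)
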